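# Pop the charged battery out of its charger and stop it

## Task

On the craft stall two battery packs for the video light sit in sloping chargers. On the charger with the green lamp, push the yellow release key all the way down with one fingertip and let the battery that springs out slide against the other finger, which stops it before its nose passes the front edge of the charger. Finish in that position, key still held down and the finger still holding the battery back on the slope, so that I can lift it out; do not pick the battery up, and leave the red-lamp charger, the paint bottles and the video light alone.

Things in the scene. Friction and masses are not known exactly. Their poses are not given: they have to be found in the camera images.
- ready_charger: White desktop charger with the GREEN lamp strip (40 x 14 mm) on its rear block; fixed, 155 mm long, 90 wide, 115 high at the rear. Origin at table level under the battery's centre line; x points to the rear (uphill), y across, z up. The slippery bed, 40 mm wide about y = 0, slopes 20 degrees down to -x; its surface is at z = 36 mm at x = -15 (seated battery's nose). The battery slides out to -x.
- ready_charger_front (a point): Middle of the bed's front (lower) edge, the end of the slope: x = -77, y = 0, z = 13 mm in the charger's frame. Past it the battery drops to the table. Between this edge and the seated battery the bed is open from above, with side guides only 6 mm high.
- ready_charger_ejector (a joint): Spring ejector plate behind the battery: 0 with the battery seated, 0.012 m fully out. It pushes the battery down the slope with 5.5 N falling to 2.5 N once the latch lets go; after that the battery slides on by its own weight.
- ready_charger_key_top (a point): Centre of the level top of the yellow release key, moving with it: a pad 26 mm (x) by 22 mm (y), in the charger's frame at x = -58, y = 45, z = 44 mm when up, so beside the open bed, in front of the battery. The housing round it lies 10 to 20 mm below the pad's top when it is up.
- ready_charger_key (a joint): How far the key is pressed: 0 up, 0.008 m fully down, against a spring of 3 N rising to 6 N. It travels square to the bed (down, and 20 degrees towards the battery). Rigid with it, a steel latch bar stands in front of the battery and lets go when the key is about 5 mm down. If the key comes up again under the battery, the bar jacks it up.
- ready_battery_center (a point): Centre of the dark battery pack in the green-lamp charger, 70 mm long (along the slope) x 38 mm wide x 38 mm high, 0.15 to 0.3 kg, loose. Its axes: x up the slope, y across, z square to the bed. Seated, it is in the charger's frame at x = 11, y = 0, z = 66 mm.
- ready_battery_nose (a point): Middle of the lower front edge of that battery (the leading edge when it slides out). Seated, x = -15, y = 0, z = 36 mm in the charger's frame; the front face leans 20 degrees, its upper edge 13 mm further towards -x.
- low_charger: An identical white charger with the RED lamp, in another place: leave it alone. Origin and axes as for the green-lamp charger.
- low_charger_key (a joint): Key of the red-lamp charger, 0 up to 0.008 m down: not to be pressed.
- low_battery_center (a point): Centre of the battery in the red-lamp charger (same size): not to be moved.
- red_paint: Red paint bottle with a white cap, 53 mm diameter, 162 mm tall, loose; origin at the centre of its underside. Leave it standing.
- blue_paint: Blue paint bottle, the same size, loose; origin at the centre of its underside. Leave it standing.
- video_light: Flat black video light panel lying on the table, 90 x 150 x 26 mm, loose; origin at the centre of its underside. Leave it alone.
There are look-alikes about, which are no part of the job. Leave any pink look-alike of the part that bears ready_battery_center alone. What is shaped like the ready_charger but blue or orange is not meant.

How it is judged:
By the outcome, as a careful person would: the job done as asked, in the order asked, and still so for the second after the job is handed in, while the arm keeps its last pose, push and grip.
It also fails if it takes over 32 s, if anything falls off the work surface, if the arm or the gripper's body presses on something with over 40 N, if the wrist force passes 120 N, or if a joint passes its speed limit or range.

## Robot

A 6-joint arm with a two-finger parallel gripper is mounted at the origin on the work surface. World frame = base frame: x ahead of the robot, y to its left, z up, the work surface at z = 0. Lengths are in m, angles in rad, forces in N, time in s.
With the tool pointing down it reaches from about 0.25 to 0.775 m from the base axis. Payload 4 kg.
Tool frame: the origin (TCP) lies on the centre line of the jaws, within the pads' length; the fingertips stand 8 mm ahead of it and the grasp point (between the pads) lies 11 mm behind it; z points along the fingers, y is the direction in which the jaws open and shut (so a half turn about z gives the same grasp; the last joint's range is limited). The gripper opens to 94 mm and grips with 3 to 60 N. Pads are 16 mm wide; open, the fingers measure 119 mm over their backs; the gripper's body (75 mm by 177 mm) begins 78 mm behind the grasp point.
Start: joints at [-1.209, 0.087, 1.371, -0, 1.684, -0.103], TCP at [0.247, -0.492, 0.214] pointing down, gripper open.
Joint ranges: [-3.1, 3.1], [-0.76, 2.03], [0.27, 2.55], [-1.08, 4.22], [0.17, 2.65], [-2.57, 2.57]. Speed limits (rad/s): [2.79, 2.79, 3.14, 3.14, 3.14, 3.14].

## Interface

Orientations are given as [roll, pitch, yaw] about the fixed x, y, z axes, in that order (R = Rz(yaw) Ry(pitch) Rx(roll)).
In Python, from bench import robot, cams, close_job gives the robot as it stands.
- The arm moves only by the tool arm_command, never from a script. Its argument "plan" is one flat list of numbers, 7 for each row, row after row: the shift along the tool's x, y, z in cm, then the turn, a rotation vector about the tool's x, y, z in degrees, then the closure, from 0 (fully open) to 1 (shut). A call has 1 to 8 rows; each row shifts and turns the commanded pose from where the row before left it, along the tool's axes as they then stand; what a row does not reach is not made up. A row lasts 1/8 s, in which the tool goes at most 62.5 mm and 10.7 degrees, less where a joint would pass 70% of its speed; a pose out of reach is approached as far as the arm can. A call with a gripper value outside its range is refused whole. The fingers move at their own pace and stop on an object; the grip force is fixed at half the most. Time passes only in rows, so rows that do not move let the fingers close. It gives the time, the measured TCP pose, the force and the opening at its end, in the units of the state.
- robot.get_obs(): the state, without advancing time (a new reading comes with each control period).
- cams.snapshot(name): name is "side" or "top" or "wrist"; returns a dict with "pixels" (400x640x3 uint8, red, green, blue), "fov_y" (degrees; the focal length in pixels is half the picture's height over the tangent of half this angle, whatever the lens; pixels are square), "cx", "cy" (the principal point, pixels), "camera_from_world" (4x4, takes a point from world to camera coordinates); the wrist camera has in their place "tool_from_camera" (4x4, takes a point from camera to tool coordinates, whose origin is the TCP and whose axes are the flange's). Camera axes: x right, y up, looking along -z (the intrinsics and any distortion apply to the point x, -y, -z); pixel columns grow to the right and rows downward; lengths in m; the calibration is good to about 2 mm. A picture is of the moment at which its call begins: read the wrist's pose just before it. There is no depth.
- close_job(): hands the job in, once; it reports no verdict.
The state is a dict: "time": time; "joint_positions": joint angles; "qvel": joint speeds; "joint_torque": joint torques, N m; "tool_pos": TCP position; "ee_rot": TCP orientation; "wrist_force": force on the tool from outside, world axes, zero at the start; "wrist_torque": the same for the moment, N m; "width": finger opening in m.
Only numpy, scipy, OpenCV 4.12 (cv2) and the standard library are available. Lean on these libraries where they do the work, as an engineer would, in place of code of your own. Each camera call takes 0.05 s, during which the arm holds its last target.

## Working session

There is one attempt and no reset: what is moved stays moved. The work goes in short steps, Python scripts to look and compute and a tool call to move; the robot and the scene stay as the last step left them, time stands still between calls to the robot, and variables do not carry over. Pictures are saved under pics/ and viewed, and the job is handed in when it is done.

Besides the shell and the picture viewer there is one more tool, called after "Emit:" as name(argument=value, ...) on one line, values as JSON. arm_command: Moves the arm, as the interface text tells. Its arguments: {"type":"object","properties":{"plan":{"type":"array","items":{"type":"number"}}},"required":["plan"]}

```bash
mkdir -p pics; cat > h.py <<'E'
from bench import robot, cams, close_job
import numpy as np, cv2, json
def snap(n,f):
    o=robot.get_obs(); s=cams.snapshot(n); cv2.imwrite('pics/'+f,s['pixels'][:,:,::-1]); return o,s
E
python3 - <<'E'
from h import *
for n in ['top','side','wrist']:
    o,s=snap(n,n+'1.png'); print(n,{k:(v.tolist() if hasattr(v,'tolist') else v) for k,v in s.items() if k!='pixels'})
    np.save(n+'1.npy',s,allow_pickle=True)
print(o)
E
```

```text
top {'fov_y': 54.60914511531905, 'cx': 324.3691780729348, 'cy': 204.03226381565918, 'camera_from_world': [[0.0038797189636301205, -0.9998870290715643, -0.014521600297617893, 0.08903843177348654], [0.9945786064741208, 0.0023492717029731398, 0.10396093721423283, -0.557949349517541], [-0.1039150774659736, -0.014846212207365837, 0.994475362519522, -0.933570612797809], [0.0, 0.0, 0.0, 1.0]]}
side {'fov_y': 54.92696601123573, 'cx': 321.5812843879364, 'cy': 190.5667663622131, 'camera_from_world': [[-0.9877185469813609, -0.15575638510189307, 0.012329657295323296, 0.5578292805918351], [0.10307436925625171, -0.5902635024425497, 0.8006026930298697, -0.05354137450902101], [-0.11742123467011925, 0.7920410003176888, 0.5990687001206956, -0.9449516023679376], [0.0, 0.0, 0.0, 1.0]]}
wrist {'fov_y': 69.11566216841763, 'cx': 319.9016599702625, 'cy': 206.40228964801335, 'tool_from_camera': [[4.943384530222992e-05, 0.9721867847405097, 0.23420685970355645, 0.06811054320644604], [0.9999999987743201, -4.8706792916093276e-05, -8.888487912916628e-06, -6.901774619905154e-05], [2.7661945298104143e-06, 0.23420685985588632, -0.9721867859566855, -0.17119359035975587], [0.0, 0.0, 0.0, 1.0]]}
{'time': 0.1, 'joint_positions': array([-1.20913449e+00,  8.78420515e-02,  1.37209598e+00, -5.77613531e-06,
        1.68365786e+00, -1.03100512e-01]), 'qvel': array([-0.00073298, -0.00144352, -0.00304658,  0.00103917,  0.00027639,
        0.00024733]), 'joint_torque': array([ 1.31768888e-03, -3.41251802e+01, -3.03301907e+01,  7.17490423e-02,
        3.03985435e-02, -9.91243610e-05]), 'tool_pos': array([ 0.24633138, -0.49119255,  0.21244621]), 'ee_rot': array([-3.13959946e+00, -2.00459441e-04,  4.64761506e-01]), 'wrist_force': array([0.63551901, 0.40241211, 0.52045646]), 'wrist_torque': array([0.01389753, 0.0384509 , 0.00114472]), 'width': 0.09400880743966189}
```

View pics/top1.png

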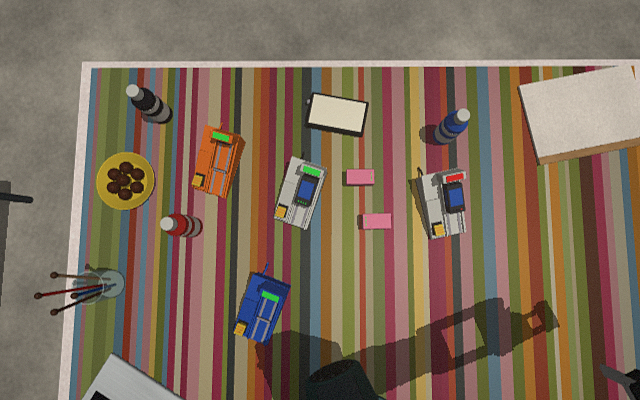

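View pics/side1.png

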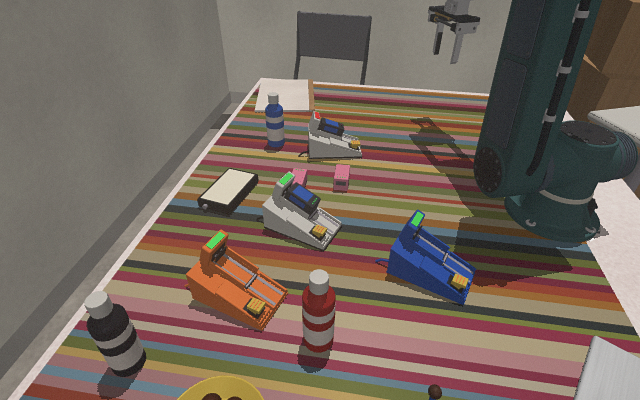

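View pics/wrist1.png

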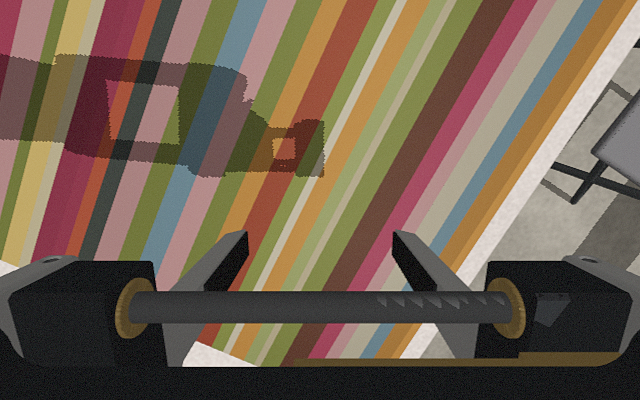

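```bash
cat >> h.py <<'E'
def ray(s,u,v,o=None):
    f=200/np.tan(np.radians(s['fov_y']/2))
    d=np.array([(u-s['cx'])/f,-(v-s['cy'])/f,-1.])
    if 'camera_from_world' in s:
        T=np.linalg.inv(s['camera_from_world'])
    else:
        from scipy.spatial.transform import Rotation as R
        W=np.eye(4);W[:3,:3]=R.from_euler('xyz',o['ee_rot']).as_matrix();W[:3,3]=o['tool_pos'];T=W@s['tool_from_camera']
    return T[:3,3],T[:3,:3]@d
def onz(s,u,v,z,o=None):
    c,d=ray(s,u,v,o); return c+d*(z-c[2])/d[2]
def tri(rs):
    A=np.zeros((3,3));b=np.zeros(3)
    for c,d in rs:
        d=d/np.linalg.norm(d);P=np.eye(3)-np.outer(d,d);A+=P;b+=P@c
    return np.linalg.solve(A,b)
def proj(s,p):
    f=200/np.tan(np.radians(s['fov_y']/2)); q=s['camera_from_world']@np.r_[p,1]
    return s['cx']+f*q[0]/-q[2], s['cy']-f*q[1]/-q[2]
E
python3 - <<'E'
from h import *
t=np.load('top1.npy',allow_pickle=True).item();s=np.load('side1.npy',allow_pickle=True).item()
a=cv2.resize(t['pixels'][140:240,260:340],None,fx=7,fy=6,interpolation=2)[:,:,::-1]
a=cv2.resize(t['pixels'][140:240,260:340],None,fx=6,fy=6,interpolation=2)[:,:,::-1];cv2.imwrite('pics/tz.png',a)
b=cv2.resize(s['pixels'][160:260,250:350],None,fx=6,fy=6,interpolation=2)[:,:,::-1];cv2.imwrite('pics/sz.png',b)
def blobs(im,box,lo,hi):
    x0,y0,x1,y1=box
    h=cv2.cvtColor(im,cv2.COLOR_RGB2HSV)[y0:y1,x0:x1]
    m=cv2.inRange(h,lo,hi); n,l,st,c=cv2.connectedComponentsWithStats(m)
    return [(st[i,4],(c[i]+[x0,y0]).round(1).tolist()) for i in range(1,n) if st[i,4]>15]
for im,box in((t['pixels'],(270,140,330,235)),(s['pixels'],(258,165,345,255))):
    print('Y',blobs(im,box,(15,150,120),(32,255,255)),'G',blobs(im,box,(45,120,100),(75,255,255)))
E
```

```text
Y [(np.int32(745), [325.3, 188.7]), (np.int32(94), [280.3, 211.6])] G [(np.int32(91), [311.1, 170.7])]
Y [(np.int32(76), [335.5, 211.9]), (np.int32(66), [319.3, 229.1])] G [(np.int32(70), [285.5, 178.3])]
```

View pics/tz.png

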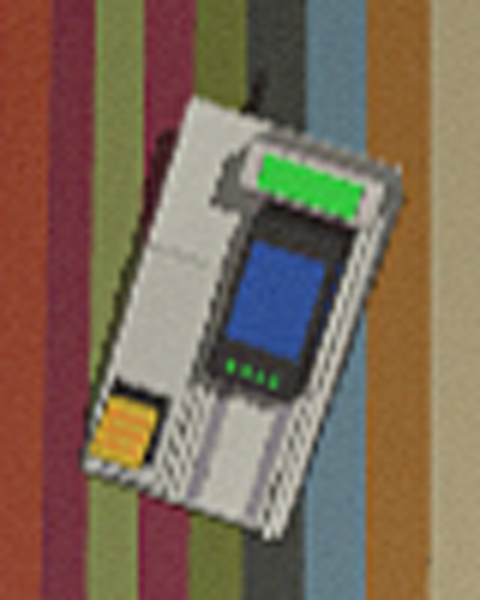

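View pics/sz.png

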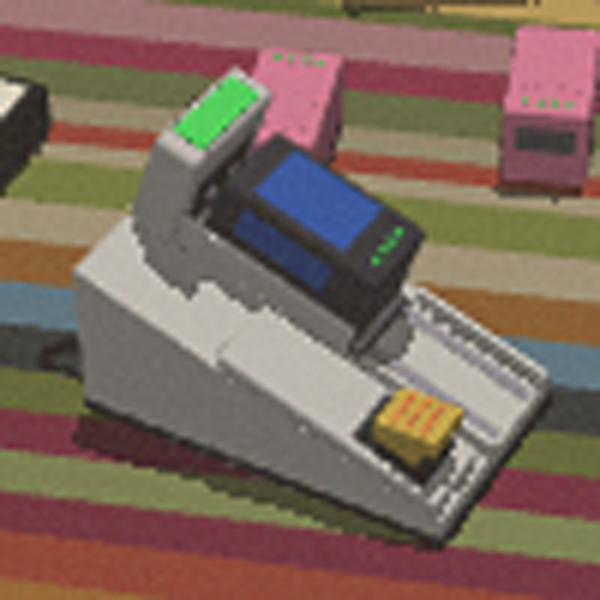

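```bash
python3 - <<'E'
from h import *
t=np.load('top1.npy',allow_pickle=True).item();s=np.load('side1.npy',allow_pickle=True).item()
kt=(260+124/6,140+432/6);ks=(250+421/6,160+412/6)
K=tri([ray(t,*kt),ray(s,*ks)]);print('key',K,onz(t,*kt,.044))
L=tri([ray(t,311.1,170.7),ray(s,285.5,178.3)]);print('lamp',L)
Z=lambda u,v:(260+u/6,140+v/6); 
# left edge of the body, top silhouette: front-left bottom, front-right corner ; right top lamp-block
fl=onz(t,*Z(85,468),.013);fr=onz(t,*Z(273,537),.013);print('front',fl,fr,np.degrees(np.arctan2(*(fl-fr)[1::-1]))-90, np.linalg.norm(fl-fr))
# lamp direction
for p in [((262,155),(362,190))]:
  a,b=[onz(t,*Z(*q),L[2]) for q in p]; d=a-b; print('lamp yaw',np.degrees(np.arctan2(d[1],d[0]))-90,np.linalg.norm(d))
import itertools
h=cv2.cvtColor(t['pixels'],cv2.COLOR_RGB2HSV);m=cv2.inRange(h,(45,120,100),(75,255,255));m[:140]=0;m[185:]=0;m[:,:295]=0;m[:,330:]=0
c=np.argwhere(m)[:,::-1].astype(np.float32);print(cv2.minAreaRect(c))
m=cv2.inRange(h,(108,120,60),(125,255,255));m[:170]=0;m[205:]=0;m[:,:295]=0;m[:,320:]=0
c=np.argwhere(m)[:,::-1].astype(np.float32);print(len(c),cv2.minAreaRect(c))
E
```

```text
key [0.53684432 0.19785731 0.04136523] [0.536312   0.19749528 0.044     ]
lamp [0.62752954 0.12059123 0.10891467]
front [0.52365466 0.21767521 0.013     ] [0.49492001 0.13823022 0.013     ] -19.884673853964372 0.08448187147737263
lamp yaw -19.45141385295159 0.04085148318644835
((311.2500305175781, 170.75), (16.76007080078125, 5.0596442222595215), 18.434947967529297)
225 ((306.4999694824219, 190.0), (14.86270523071289, 17.392526626586914), 18.434946060180664)
```

```bash
cat >> h.py <<'E'
from scipy.spatial.transform import Rotation as R
def frame(psi):
    p=np.radians(psi); return np.array([[np.cos(p),-np.sin(p),0],[np.sin(p),np.cos(p),0],[0,0,1.]])
def toolR(psi,tilt):
    C=frame(psi);t=np.radians(tilt);cx,cy,z=C.T
    tz=np.sin(t)*cx-np.cos(t)*z; tx=-(np.cos(t)*cx+np.sin(t)*z); return np.stack([tx,cy,tz],1)
def delta(o,P,Rt):
    R0=R.from_euler('xyz',o['ee_rot']).as_matrix()
    sh=R0.T@(P-o['tool_pos'])*100; rv=np.degrees(R.from_matrix(R0.T@Rt).as_rotvec())
    return sh.round(2),rv.round(2)
E
python3 - <<'E'
from h import *
o=robot.get_obs();psi=-20;C=frame(psi);Rt=toolR(psi,20)
K=np.array([.5365,.1977,.044]);org=K-C@[-.058,.045,.044];print(org)
tip=org+C@[-.056,.023,.040]
P=tip-Rt[:,2]*.158;print(P);print(delta(o,P,Rt))
E
```

```text
[0.57561127 0.13557666 0.        ]
[0.48007472 0.19482521 0.18847143]
(array([ 51.64, -50.85,   2.5 ]), array([ -23.26,  -10.13, -131.72]))
```

Emit:
arm_command(plan=[3.4, -3.4, -0.8, 0, 0, 0, 0.5, 3.4, -3.4, -0.8, 0, 0, 0, 0.5, 3.4, -3.4, -0.8, 0, 0, 0, 0.5, 3.4, -3.4, -0.8, 0, 0, 0, 0.5, 3.4, -3.4, -0.8, 0, 0, 0, 0.5, 3.4, -3.4, -0.8, 0, 0, 0, 0.5, 3.4, -3.4, -0.8, 0, 0, 0, 0.5, 3.4, -3.4, -0.8, 0, 0, 0, 0.5])

```text
time: 1.15
tool_pos: [0.3678, -0.125, 0.2775]
ee_rot: [3.141, -0.0, 0.464]
wrist_force: [0.9, -1.3, 0.4]
width: 0.047
```

Emit:
arm_command(plan=[3.4, -3.4, 0, 0, 0, 0, 0.5, 3.4, -3.4, 0, 0, 0, 0, 0.5, 3.4, -3.4, 0, 0, 0, 0, 0.5, 3.4, -3.4, 0, 0, 0, 0, 0.5, 3.4, -3.4, 0, 0, 0, 0, 0.5, 3.4, -3.4, 0, 0, 0, 0, 0.5, 3.4, -3.4, 0, 0, 0, 0, 0.66, 0, 0, 0, 0, 0, 0, 0.66])

```text
time: 2.15
tool_pos: [0.4737, 0.1952, 0.276]
ee_rot: [-3.141, 0.003, 0.469]
wrist_force: [0.3, -0.2, -0.3]
width: 0.0329
```

Emit:
arm_command(plan=[0, 0, 0, -1.7, -0.8, -10, 0.66, 0, 0, 0, -1.7, -0.8, -10, 0.66, 0, 0, 0, -1.7, -0.8, -10, 0.66, 0, 0, 0, -1.7, -0.8, -10, 0.66, 0, 0, 0, -1.7, -0.8, -10, 0.66, 0, 0, 0, -1.7, -0.8, -10, 0.66, 0, 0, 0, -1.7, -0.8, -10, 0.66, 0, 0, 0, -1.7, -0.8, -10, 0.66])

```text
time: 3.15
tool_pos: [0.4736, 0.1915, 0.2774]
ee_rot: [3.041, 0.221, 1.862]
wrist_force: [0.1, 0.2, -0.3]
width: 0.0321
```

```bash
python3 - <<'E'
from h import *
o=robot.get_obs();psi=-20;C=frame(psi);Rt=toolR(psi,20)
org=np.array([.5756,.1356,0]);tip=org+C@[-.056,.023,.040]
P=tip-Rt[:,2]*.158;print(o['time'],o['joint_positions'],o['tool_pos'],o['width']);print(delta(o,P,Rt))
E
```

```text
3.15 [ 0.42760321 -0.05234818  1.40663941 -0.23413951  1.71119849  0.08371196] [0.47355226 0.1915098  0.27739936] 0.03205664709321454
(array([ 2.08, -0.16,  8.68]), array([ -9.61,  -4.2 , -51.4 ]))
```

Emit:
arm_command(plan=[0.3, 0, 1.2, -1.9, -0.8, -10.3, 0.66, 0, 0, 0, -1.9, -0.8, -10.3, 0.66, 0, 0, 0, -1.9, -0.8, -10.3, 0.66, 0, 0, 0, -1.9, -0.8, -10.3, 0.66, 0, 0, 0, -1.9, -0.8, -10.3, 0.66, 0, 0, 0, 0, 0, 0, 0.66, 0, 0, 0, 0, 0, 0, 0.66])

```text
time: 4.03
tool_pos: [0.4749, 0.1928, 0.2652]
ee_rot: [3.14, 0.345, 2.785]
wrist_force: [0.4, -0.1, -0.4]
width: 0.0317
```

```bash
python3 - <<'E'
from h import *
o=robot.get_obs();psi=-20;C=frame(psi);Rt=toolR(psi,20)
org=np.array([.5756,.1356,0]);tip=org+C@[-.056,.023,.040]
P=tip-Rt[:,2]*.158;print(o['time'],o['joint_positions'],o['tool_pos'],o['width']);print(delta(o,P,Rt))
o,s=snap('wrist','w2.png');np.save('w2.npy',dict(s=s,o=o),allow_pickle=True)
E
```

```text
4.025 [ 0.43512756 -0.17864492  1.56386826 -0.24191564  1.5095123  -0.79504253] [0.47487706 0.1928114  0.26524068] 0.03172878508762168
(array([2.2 , 0.36, 7.37]), array([-0.03, -0.24, -0.38]))
```

View pics/w2.png

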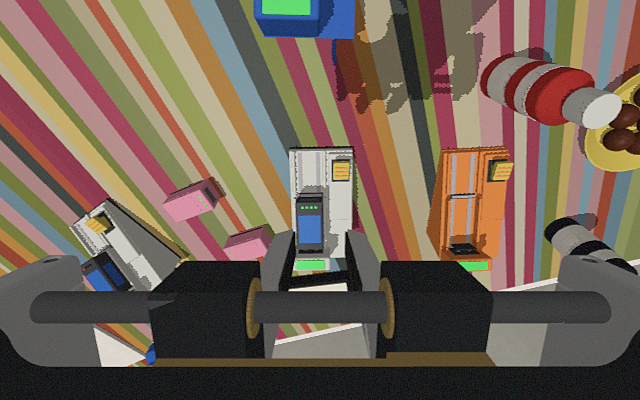

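```bash
python3 - <<'E'
from h import *
d=np.load('w2.npy',allow_pickle=True).item();s,o=d['s'],d['o']
im=s['pixels'];a=cv2.resize(im[140:275,270:375],None,fx=5.5,fy=4.4,interpolation=2)
a=cv2.resize(im[140:275,270:375],None,fx=5,fy=4.4*5/4.4-.6,interpolation=2)
a=cv2.resize(im[145:265,280:365],None,fx=5,fy=5,interpolation=2);cv2.imwrite('pics/w2z.png',a[:,:,::-1])
t=np.load('top1.npy',allow_pickle=True).item()
print('redcap',onz(t,166,224,.162), 'other end',onz(t,190,226,.0))
E
```

```text
redcap [0.49999318 0.42828253 0.162     ] other end [0.50338715 0.43521779 0.        ]
```

View pics/w2z.png

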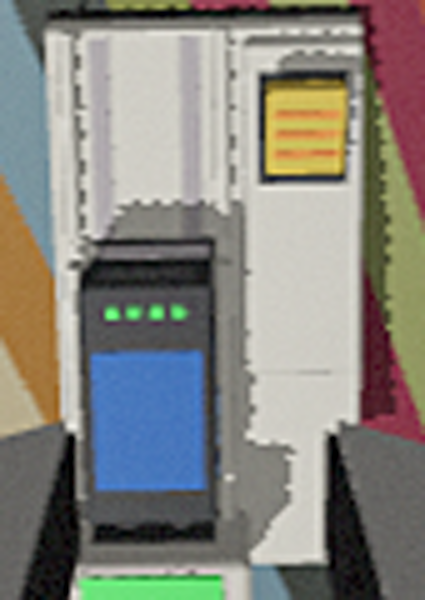

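```bash
python3 - <<'E'
from h import *
d=np.load('w2.npy',allow_pickle=True).item();s,o=d['s'],d['o']
Z=lambda u,v:(280+u/5,145+v/5)
psi=-20;C=frame(psi);org=np.array([.5756,.1356,0])
def q(u,v,z): return ((C.T@(onz(s,*Z(u,v),z,o)-org))*1000).round(1)
print('key',q(307,132,.044),q(266,86,.044),q(347,86,.044),q(266,178,.044),q(347,178,.044))
print('front edge L,R',q(47,28,.015),q(362,22,.015))
print('bed lines at front (purple outer)',q(88,38,.014),q(198,38,.014),'up',q(102,190,.032),q(187,200,.032))
print('right outer edge top',q(362,370,.06), 'left', q(62,370,.05))
print('batt top front corners z',q(85,285,.079),q(213,285,.079))
print('screen',q(92,350,.082),q(203,350,.082),q(95,492,.1),q(210,492,.1))
E
```

```text
key [-56.3  49.4  44. ] [-70.1  37.8  44. ] [-69.9  59.7  44. ] [-42.1  38.4  44. ] [-41.9  61.1  44. ]
front edge L,R [-75.2 -23.3  15. ] [-76.3  66.1  15. ]
bed lines at front (purple outer) [-71.6 -11.9  14. ] [-71.4  19.6  14. ] up [-32.   -8.7  32. ] [-28.5  16.   32. ]
right outer edge top [12.9 66.7 60. ] left [ 19.4 -21.9  50. ]
batt top front corners z [-29.2 -10.8  79. ] [-28.9  23.1  79. ]
screen [-10.3  -9.6  82. ] [-10.   20.4  82. ] [ 24.5  -9.4 100. ] [ 24.7  22.  100. ]
```

```bash
cat >> h.py <<'E'
ORG=np.array([.5756,.1356,0])+frame(-20)@[.001,.0025,0]; PSI=-19.8
def target(h,x=-.059,y=.0225,z=.0465):
    Rt=toolR(PSI,20); tip=ORG+frame(PSI)@[x,y,z]; return tip-Rt[:,2]*(.008+h),Rt
E
python3 - <<'E'
from h import *
o=robot.get_obs();print(delta(o,*target(.035)))
E
```

```text
(array([ 2.13,  0.51, 18.18]), array([-0.09, -0.25, -0.52]))
```

Emit:
arm_command(plan=[0.5, 0.1, 4, 0, -0.2, -0.5, 0.66, 0.5, 0.1, 4, 0, 0, 0, 0.66, 0.5, 0.1, 4, 0, 0, 0, 0.66, 0.3, 0.1, 3, 0, 0, 0, 0.66, 0.2, 0.1, 2, 0, 0, 0, 0.66, 0, 0, 1, 0, 0, 0, 0.66, 0, 0, 0, 0, 0, 0, 0.66, 0, 0, 0, 0, 0, 0, 0.66])

```text
time: 5.08
tool_pos: [0.5172, 0.184, 0.0904]
ee_rot: [-3.141, 0.35, 2.798]
wrist_force: [-1.1, -0.2, -1.1]
width: 0.0318
```

```bash
python3 - <<'E'
from h import *
o,s=snap('wrist','w3.png');np.save('w3.npy',dict(s=s,o=o),allow_pickle=True)
print(delta(o,*target(.035)),o['joint_positions'],o['wrist_force'])
_,t=snap('side','s3.png');np.save('s3.npy',t,allow_pickle=True);cv2.imwrite('pics/s3z.png',cv2.resize(t['pixels'][120:270,230:380],None,fx=4,fy=4,interpolation=2)[:,:,::-1])
_,t=snap('top','t3.png')
E
```

```text
(array([ 0.25, -0.07,  0.28]), array([0.01, 0.05, 0.09])) [ 0.38057758 -0.02847264  1.78058028 -0.25355363  1.1355133  -0.76828841] [-1.05283235 -0.21389714 -1.14956895]
```

View pics/w3.png

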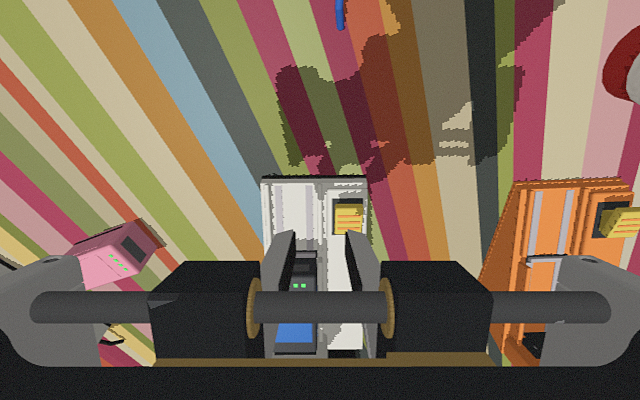

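View pics/s3z.png

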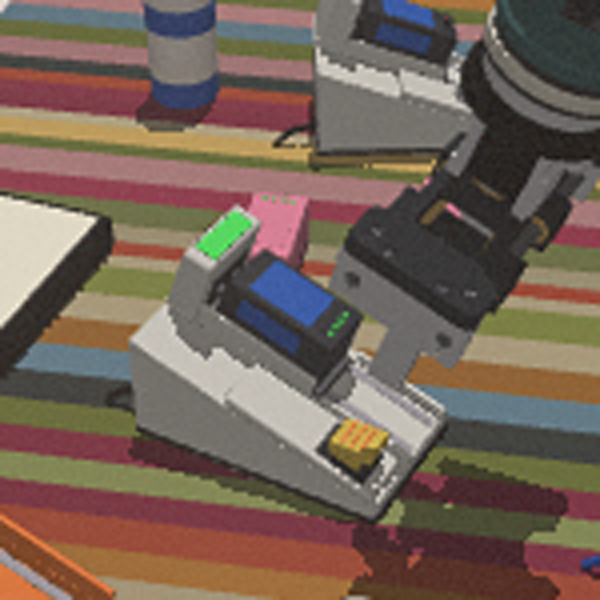

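```bash
python3 - <<'E'
from h import *
d=np.load('w3.npy',allow_pickle=True).item();s,o=d['s'],d['o'];t=np.load('s3.npy',allow_pickle=True).item()
Rm=R.from_euler('xyz',o['ee_rot']).as_matrix()
for y in(-.022,.022):
    for x in (-.008,.008):
        p=proj(t,o['tool_pos']+Rm@[x,y,.008]);print(y,x,[(p[0]-230)*4,(p[1]-120)*4])
a=cv2.resize(s['pixels'][170:290,240:400],None,fx=5,fy=5,interpolation=2);cv2.imwrite('pics/w3z.png',a[:,:,::-1])
T=np.linalg.inv(s['tool_from_camera']);f=200/np.tan(np.radians(s['fov_y']/2))
for y in(-.016,-.022,.016,.022):
  for x in(-.008,.008):
    q=T@[x,y,.008,1];print('w',y,x,[(s['cx']+f*q[0]/-q[2]-240)*5,(s['cy']-f*q[1]/-q[2]-170)*5])
E
```

```text
-0.022 -0.008 [np.float64(405.2097234385128), np.float64(330.1751161009405)]
-0.022 0.008 [np.float64(429.7775414639161), np.float64(346.7943427999818)]
0.022 -0.008 [np.float64(365.9582021147264), np.float64(376.3237152956426)]
0.022 0.008 [np.float64(391.36811727541317), np.float64(393.7312298837983)]
w -0.016 -0.008 [np.float64(275.6285410221966), np.float64(419.0416055103334)]
w -0.016 0.008 [np.float64(273.1319136288721), np.float64(303.7755960219411)]
w -0.022 -0.008 [np.float64(230.22956888595786), np.float64(419.056385188215)]
w -0.022 0.008 [np.float64(226.82401424172468), np.float64(303.7889725329886)]
w 0.016 -0.008 [np.float64(517.7342341727189), np.float64(418.96278777526834)]
w 0.016 0.008 [np.float64(520.0843227080702), np.float64(303.7042612891639)]
w 0.022 -0.008 [np.float64(563.1248974081664), np.float64(418.9480108023571)]
w 0.022 0.008 [np.float64(566.383577192835), np.float64(303.69088727528504)]
```

View pics/w3z.png

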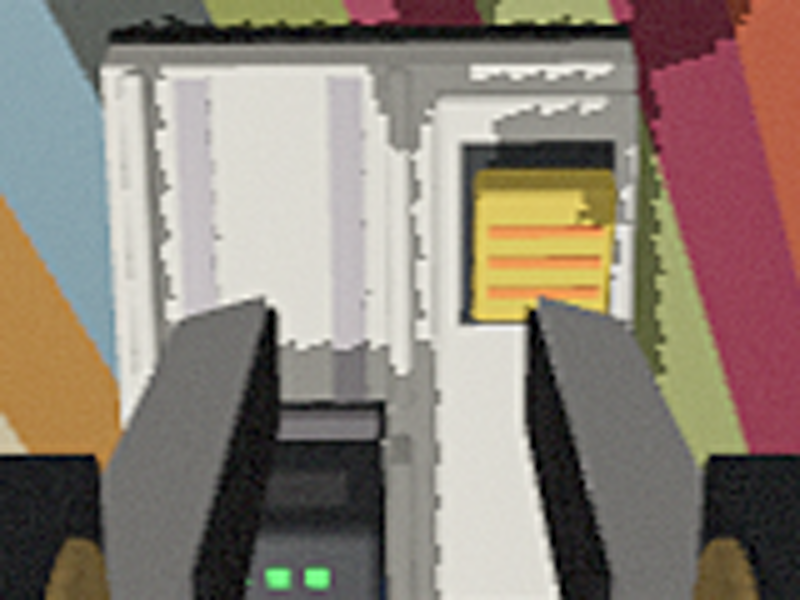

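```bash
python3 - <<'E'
from h import *
d=np.load('w3.npy',allow_pickle=True).item();s,o=d['s'],d['o']
Z=lambda u,v:(240+u/5,170+v/5)
C=frame(PSI);Rm=R.from_euler('xyz',o['ee_rot']).as_matrix()
def q(u,v,z): 
    p=onz(s,*Z(u,v),z,o); return (C.T@(p-ORG)*1000).round(1),(Rm.T@(p-o['tool_pos'])*1000).round(1)
for n,a in dict(key=(543,255,.044),k00=(475,322,.044),k01=(610,322,.044),k10=(476,190,.044),k11=(613,190,.044),bedfront=(270,80,.014),bedup=(272,290,.022),cl=(108,55,.013),cr=(632,50,.015),bl=(277,408,.036),br=(384,405,.036)).items(): print(n,*q(*a))
print((C.T@(o['tool_pos']+Rm[:,2]*.008-ORG)*1000).round(1))
E
```

```text
key [-58.2  46.2  44. ] [ 2.6 23.  48.4]
k00 [-44.6  35.9  44. ] [-10.1  12.7  53. ]
k01 [-44.7  57.9  44. ] [-10.1  34.6  53. ]
k10 [-70.5  35.3  44. ] [14.2 12.1 44.2]
k11 [-70.6  56.2  44. ] [14.2 33.  44.2]
bedfront [-72.7   1.7  14. ] [ 26.6 -21.5  71.6]
bedup [-34.    0.8  22. ] [-12.5 -22.5  77.3]
cl [-76.9 -25.4  13. ] [ 30.9 -48.6  71.1]
cr [-79.1  62.2  15. ] [32.1 39.  68.5]
bl [-18.5   2.   36. ] [-31.9 -21.3  69.5]
br [-19.3  20.9  36. ] [-31.2  -2.3  69.3]
[-69.6  23.2  82.9]
```

Emit:
arm_command(plan=[0, -0.1, 1.2, 0, 0, 0, 0.66, 0, 0, 1.2, 0, 0, 0, 0.66, 0, 0, 0.8, 0, 0, 0, 0.66, 0, 0, 0, 0, 0, 0, 0.66, 0, 0, 0, 0, 0, 0, 0.66])

```text
time: 5.85
tool_pos: [0.5266, 0.179, 0.0591]
ee_rot: [-3.14, 0.348, 2.798]
wrist_force: [0.2, 0.3, -0.1]
width: 0.032
```

```bash
python3 - <<'E'
from h import *
o,s=snap('wrist','w4.png');np.save('w4.npy',dict(s=s,o=o),allow_pickle=True)
C=frame(PSI);Rm=R.from_euler('xyz',o['ee_rot']).as_matrix()
print((C.T@(o['tool_pos']+Rm[:,2]*.008-ORG)*1000).round(1),o['wrist_force'],o['time'])
_,t=snap('side','s4.png')
a=cv2.resize(s['pixels'][170:290,250:390],None,fx=4,fy=4,interpolation=2)
b=cv2.resize(t['pixels'][180:260,270:360],None,fx=6,fy=6,interpolation=2)
cv2.imwrite('pics/4a.png',a[:,:,::-1]);cv2.imwrite('pics/4b.png',b[:,:,::-1])
E
```

```text
[-59.1  21.7  51.5] [ 0.1625766   0.3108685  -0.10091325] 5.85
```

View pics/4a.png

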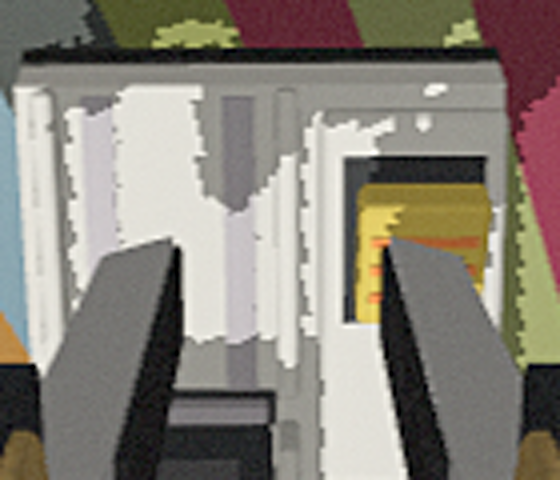

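View pics/4b.png

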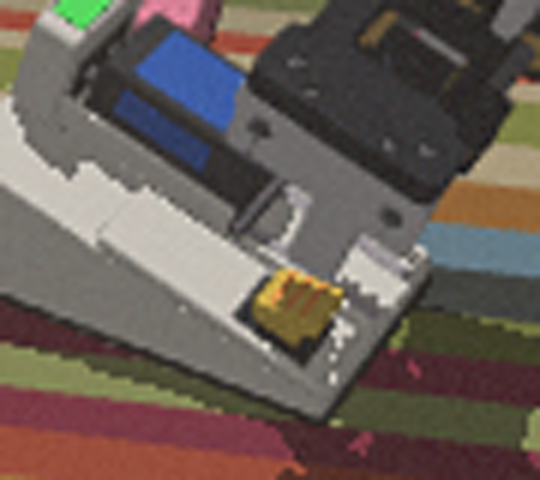

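Emit:
arm_command(plan=[0, 0, 0.3, 0, 0, 0, 0.66, 0, 0, 0.3, 0, 0, 0, 0.66, 0, 0, 0.3, 0, 0, 0, 0.66, 0, 0, 0.3, 0, 0, 0, 0.66, 0, 0, 0.2, 0, 0, 0, 0.66, 0, 0, 0.1, 0, 0, 0, 0.66, 0, 0, 0, 0, 0, 0, 0.66])

```text
time: 6.82
tool_pos: [0.5311, 0.1778, 0.0457]
ee_rot: [-3.141, 0.348, 2.798]
wrist_force: [-5.8, 1.4, 7.7]
width: 0.0319
```

```bash
python3 - <<'E'
from h import *
o,s=snap('wrist','w5.png');np.save('w5.npy',dict(s=s,o=o),allow_pickle=True)
C=frame(PSI);Rm=R.from_euler('xyz',o['ee_rot']).as_matrix()
print((C.T@(o['tool_pos']+Rm[:,2]*.008-ORG)*1000).round(1),o['wrist_force'],C.T@o['wrist_force'],Rm.T@o['wrist_force'],o['time'])
_,t=snap('side','s5.png')
a=cv2.resize(s['pixels'][170:290,250:390],None,fx=4,fy=4,interpolation=2)
b=cv2.resize(t['pixels'][180:260,270:360],None,fx=6,fy=6,interpolation=2)
cv2.imwrite('pics/5a.png',a[:,:,::-1]);cv2.imwrite('pics/5b.png',b[:,:,::-1])
E
```

```text
[-54.5  22.1  38.2] [-5.80204427  1.44293201  7.74464074] [-5.94780767 -0.60774543  7.74464074] [ 2.95217186 -0.60350295 -9.308367  ] 6.825
```

View pics/5a.png

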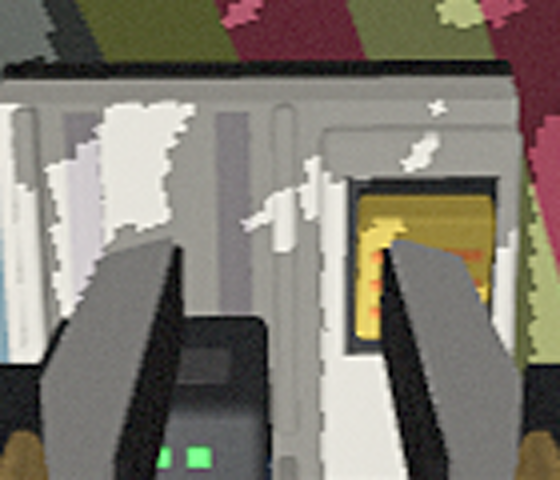

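View pics/5b.png

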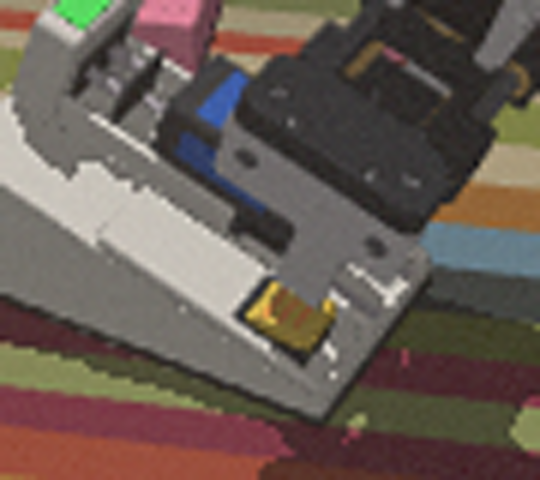

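Emit:
arm_command(plan=[0, 0, 0.1, 0, 0, 0, 0.66, 0, 0, 0.1, 0, 0, 0, 0.66, 0, 0, 0, 0, 0, 0, 0.66, 0, 0, 0, 0, 0, 0, 0.66])

```text
time: 7.42
tool_pos: [0.5314, 0.1779, 0.0452]
ee_rot: [-3.141, 0.348, 2.798]
wrist_force: [-12.2, 0.5, 15.5]
width: 0.0319
```

```bash
python3 - <<'E'
from h import *
o,s=snap('wrist','w6.png');np.save('w6.npy',dict(s=s,o=o),allow_pickle=True)
C=frame(PSI);Rm=R.from_euler('xyz',o['ee_rot']).as_matrix()
print((C.T@(o['tool_pos']+Rm[:,2]*.008-ORG)*1000).round(1),Rm.T@o['wrist_force'],o['time'])
E
```

```text
[-54.2  22.4  37.6] [  5.6956925   -3.61484577 -18.57036034] 7.425
```

```bash
python3 - <<'E'
from h import *
o,s=snap('wrist','w7.png');_,t=snap('side','s7.png')
d=np.load('w5.npy',allow_pickle=True).item()['s']
print(o['qvel'].round(4),o['wrist_force'])
im=np.hstack([cv2.resize(s['pixels'][170:290,250:370],None,fx=3.3,fy=3.3,interpolation=2),cv2.resize(t['pixels'][170:270,260:360],(396,396),interpolation=2)])
cv2.imwrite('pics/7.png',im[:,:,::-1])
# nose from wrist: battery top front edge at zoom5a (225,320) -> upper edge, normal height 38mm above bed
C=frame(PSI)
for nm,u,v in (('top edge',250+222/4,170+318/4),):
    c,dr=ray(d,u,v,np.load('w5.npy',allow_pickle=True).item()['o']); c=C.T@(c-ORG);dr=C.T@dr
    n=np.array([-np.sin(np.radians(20)),0,np.cos(np.radians(20))]); p0=np.array([-.015,0,.036])+n*.038
    p=c+dr*(n@(p0-c))/(n@dr); print('nose',((p-n*.038)*1000).round(1))
E
```

```text
[-0.0002 -0.0008 -0.001  -0.0016  0.     -0.0006] [-12.40445718   0.81398061  14.84842655]
nose [-53.   14.2  22.2]
```

View pics/7.png

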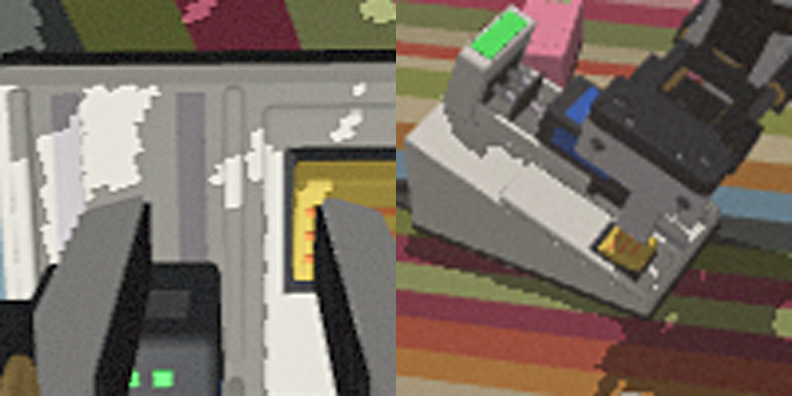

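```bash
python3 -c "
from h import *
print(close_job())"
```

```text
the job is handed in; nothing more can be done
None
```

The job is handed in. The yellow key on the green-lamp charger is held fully down by one fingertip. The released battery rests against the other finger on the slope.

- **Key:** the last 2 mm of commanded push moved the tip only about 0.7 mm. The force along the fingers rose from 9 to 19 N, so I take the key to be on its stop.
- **Battery:** the last pictures show it out of its seat and resting on the finger. The nose is at about x = -53 mm by the wrist camera; the finger's position suggests nearer -46 mm. Either way it is at least 24 mm short of the front edge at -77 mm.
- **Position and time:** the arm was still at about 7.5 s.
- **Other objects:** my path kept clear of the red-lamp charger, the bottles and the video light. I took no final picture of all of them.
- **Disagreement between views:** my first key position from the top and side cameras differed by about 4 mm sideways from the first wrist-camera reading. A closer wrist picture agreed with the first estimate to about 4 mm and with the working position (about midway) to about 1 mm, and I lined up on that.

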